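Index the stake turret and lock it with its pin

ROBOT

A 6-joint arm with a two-finger parallel gripper is mounted at the origin on the work surface. World frame = base frame: x ahead of the robot, y to its left, z up, the work surface at z = 0. Lengths are in m, angles in degrees, forces in N, time in s.
With the tool pointing down it reaches from about 0.4 to 0.825 m from the base axis. Payload 7 kg.
Tool frame: the origin (TCP) lies on the centre line of the jaws, within the pads' length; the fingertips stand 19 mm ahead of it and the grasp point (between the pads) is the TCP (r.tip_extent is the distance from the TCP to the fingertips, in m); z points along the fingers, y is the line along which they close (so a half turn about z gives the same grasp; the last joint's range is limited). The gripper opens to 88 mm and grips with 3 to 60 N. Pads are 19 mm wide; open, the fingers measure 130 mm over their backs; the gripper's body (78 mm by 193 mm) begins 47 mm behind the grasp point.
Start: joints at [88.299, 20.546, 0.682, 0, -70.136, -16.507], TCP at [0.211, 0.641, 0.246] pointing down, gripper open.
Joint ranges: [-176.03, 176.03], [-82.01, 121.73], [-58.28, 71.71], [-173.87, 95.51], [-174.79, -0.11], [-173.66, 173.66]. Speed limits (degrees/s): [136.94, 136.94, 172.46, 180, 180, 180].

INTERFACE

Orientations are given as [roll, pitch, yaw] about the fixed x, y, z axes, in that order (R = Rz(yaw) Ry(pitch) Rx(roll)).
In Python, from plant import r gives the robot as it stands. The module is installed in compiled form; this text tells all that it offers.
- The arm moves only by the tool jog_arm, never from a script. Its argument "deltas" is a list that holds one entry, the list of rows, each a list of 5 numbers: the opening, from -1 (shut) to 1 (fully open), then the shift along the world's x, y, z in cm, then the turn about the world's z in rad. In form: [[[claw, dx, dy, dz, turn], ...]]. A call has 1 to 8 rows; each row shifts and turns the commanded pose from where the row before left it; what a row does not reach is not made up. A row lasts 1/8 s, in which the tool goes at most 62.5 mm and 10.7 degrees, less where a joint would pass 70% of its speed; a pose out of reach is approached as far as the arm can. A call with a gripper value outside its range is refused whole. The fingers move at their own pace and stop on an object; "force" is the grip in N (left out, the last holds). Time passes only in rows, so rows that do not move let the fingers close. It gives the time, the measured TCP pose, the force, the opening and the grip force at its end, in the units of the state.
- r.get_state(): the state, without advancing time (a new reading comes with each control period).
- r.capture(name): name is "scene" or "top" or "wrist"; returns the picture (480x640x3 uint8, blue, green, red); there is no depth.
- r.camera_info(name): a dict with "fx", "fy", "cx", "cy" (pixels), "view" (4x4, takes a point from world to camera coordinates). Camera axes: x right, y up, looking along -z (the intrinsics and any distortion apply to the point x, -y, -z); pixel columns grow to the right and rows downward; lengths in m; the calibration is good to about 2 mm. A picture is of the moment at which its call begins: read the wrist's pose just before it. camera_info takes no time and is no camera call; for the wrist camera it gives the pose at the moment of the call.
- r.close_job(): hands the job in; it is judged then, once.
The state is a dict: "time_s": time; "joints": joint angles; "qd": joint speeds; "joint_torque": joint torques, N m; "tcp_pos": TCP position; "eef_rot": TCP orientation; "contact_force": force on the tool from outside, world axes, zero at the start; "moment": the same for the moment, N m; "gripper_width": finger opening in m; "gripper_force": force on a finger pad.
Only numpy, scipy, OpenCV 4.12 (cv2) and the standard library are available. Lean on these libraries where they do the work, as an engineer would, in place of code of your own. Each camera call takes 0.05 s, during which the arm holds its last target. There are 200 camera calls.

TASK

Turn the coppersmith's stake turret by pushing the upright pegs on its rim until the ball-topped stake faces the front, over the hidden index hole, then take the square-headed index pin from the wooden rack and lock the turret: put the pin through the ball stake's rim notch, feel for the hole below by easing pin and turret sideways, and push it fully home, upright, and let go. Be gentle: never more than 25 N on the turret with fingers or pin; do not touch the polished stakes, and leave the other things on the bench where they are.

Things in the scene. Friction and masses are not known exactly. Their poses are not given: they have to be found in the camera images.
- base: Fixed round dark steel base of the turret, 200 mm across, on the bench; it carries the turret and, under the front of the rim, a steel bracket with the index hole. Origin at the centre of its underside, on the turning axis; z up; its own -x axis points to the turret's front (roughly towards the robot).
- front_mark (a point): Nominal front point: 125 mm from the axis along the base's -x, 44 mm above the bench. Below it the bracket, 36 mm radial x 44 mm tangential, flat top 30 mm above the bench, has an upright slotted through hole, 11.4 mm wide tangentially and 15 mm radially, centred 125 mm from the axis. Clamped by hand, it does not move, but it may lie up to 8 mm either side along y: not measured.
- turret (a joint): Angle of the turret, rad, growing anticlockwise from above, unlimited. 0 (or a multiple of 2 pi) when the ball stake's notch is exactly at the front mark. The turret turns stiffly (about 0.55 N m, 4 to 5 N at the pegs; about 3 kg, so meet a peg slowly, at 40 mm/s or less), does not coast and stays where it is left.
- ball_notch (a point): Middle of the ball stake's rim notch, 125 mm from the axis, level with the plate's top. The turret is a dark anodised plate 12 mm thick (32 to 44 mm above the bench), 268 to 277 mm across, with six rim notches every 60 degrees, each 12.8 mm wide with parallel sides, open outward, reaching in to 113 mm from the axis.
- rim_peg (a point): Top centre of the first rim peg anticlockwise (from above) of the ball stake's notch. Six such upright round steel pegs, for pushing, stand midway between the notches (30 degrees from each), 14 mm across, 120 mm from the axis, tops 89 mm above the bench (45 mm above the plate).
- stakes: Six polished steel stakes fixed on the turret, one inward of each notch, centred 66 mm from the axis, at most 50 mm across, up to 112 mm above the bench. Anticlockwise from above: ball (40 mm ball on a neck, the tallest), mushroom, cone, flat disc, square block, upright blade. Origin on the axis at the plate's top; -x points to the ball stake and its notch. Not to be touched.
- rack: Fixed wooden block 55 x 125 x 42 mm high with two upright holes 13 mm wide, 35 mm either side of its middle along its long (y) axis; one holds the index pin, the other a similar drift punch. Origin at the centre of its underside.
- pin: Steel index pin, 60 to 115 g, upright in either rack hole at the start: round shank 10 mm across, 36 mm long, foot bevelled to 8.6 mm over the last 1.2 mm; above it a square head 20 x 20 mm, 40 mm tall (76 mm in all). Origin at the middle of its foot; z up along it, x and y square to the head's sides.
- pin_tip (a point): Middle of the pin's foot (the pin's origin). In the rack the head's underside rests on the rack, so the foot is 6 mm and the head 42 to 82 mm above the bench. Fully home in the turret, the head's underside rests on the plate and the foot is 8 mm above the bench.
- punch: Bystander: drift punch in the other rack hole, like the pin but with a round head 20 mm across, 76 mm tall. Origin at its foot.
- hammer: Bystander: hammer, 280 mm, lying on the bench; origin on its underside.
- bowl: Bystander: copper bowl 130 mm across, 50 mm high; origin at the centre of its underside.
- cup: Bystander: small copper cup 56 mm across, 55 mm high; origin at the centre of its underside.
- wrench: Bystander: wrench, 190 mm, lying on the bench; origin on its underside.
- weight: Bystander: dark steel weight 56 mm across, 50 mm high; origin at the centre of its underside.
There are look-alikes about, which are no part of the job. Leave any green look-alike of the pin alone.

How it is judged:
By the outcome, as a careful person would: the job done as asked, in the order asked, and still so for the second after the job is handed in, with the robot touching nothing.
It also fails if it takes over 72 s, if anything falls off the work surface, if the arm or the gripper's body presses on something with over 40 N, if the wrist force passes 120 N, or if a joint passes its speed limit or range.

## Working session

There is one attempt and no reset: what is moved stays moved. The work goes in short steps, Python scripts to look and compute and a tool call to move; the robot and the scene stay as the last step left them, time stands still between calls to the robot, and variables do not carry over. Pictures are saved under pics/ and viewed, at most 14 in all, crops included, and the job is handed in when it is done.

Besides the shell and the picture viewer there is one more tool, called after ">>>" as name([rows], argument=value, ...), one row to a line, values as JSON. jog_arm: Moves the arm, as the interface text tells. Its arguments: {"type":"object","properties":{"deltas":{"type":"array"},"force":{"type":"number"}},"required":["deltas"]}

```bash
mkdir -p pics
cat > h.py <<'E'
import numpy as np, cv2
from plant import r
def ray(ci,u,v):
    d=ci.get('dist') if isinstance(ci,dict) else None
    V=np.array(ci['view']); R=V[:3,:3]; t=V[:3,3]
    p=np.array([(u-ci['cx'])/ci['fx'],-(v-ci['cy'])/ci['fy'],-1.])
    return -R.T@t, R.T@p
def onz(ci,u,v,z):
    o,d=ray(ci,u,v); return o+d*(z-o[2])/d[2]
def proj(ci,P):
    V=np.array(ci['view']); c=V[:3,:3]@np.array(P)+V[:3,3]
    return ci['fx']*c[0]/-c[2]+ci['cx'], ci['fy']*-c[1]/-c[2]+ci['cy']
E
python3 - <<'E'
from h import *
for n in ['scene','top','wrist']:
    ci=r.camera_info(n); print(n,{k:(v if k!='view' else np.round(v,3).tolist()) for k,v in ci.items()})
    cv2.imwrite(f'pics/{n}0.png',r.capture(n))
print(r.get_state(), r.tip_extent)
E
```

```text
scene {'fx': 491.85937696451543, 'fy': 491.85937696451543, 'cx': 321.69604261184395, 'cy': 238.03373961924493, 'view': [[0.499, 0.867, -0.004, -0.282], [-0.547, 0.318, 0.775, 0.223], [0.673, -0.384, 0.632, -1.443], [0.0, 0.0, 0.0, 1.0]]}
top {'fx': 475.05834051732285, 'fy': 475.05834051732285, 'cx': 315.32228587314273, 'cy': 243.52410884366552, 'view': [[-0.019, -1.0, -0.003, 0.013], [0.997, -0.019, 0.076, -0.536], [-0.076, -0.002, 0.997, -1.337], [0.0, 0.0, 0.0, 1.0]]}
wrist {'fx': 369.81457769143066, 'fy': 369.81457769143066, 'cx': 318.0694054517632, 'cy': 242.41753581980396, 'view': [[-0.313, -0.95, 0.001, 0.674], [0.906, -0.299, -0.3, 0.039], [0.286, -0.093, 0.954, -0.391], [0.0, 0.0, 0.0, 1.0]]}
{'time_s': 0.15, 'joints': array([ 8.82990549e+01,  2.05826182e+01,  6.48379652e-01, -1.48792440e-02,
       -7.01387857e+01, -1.65058239e+01]), 'qd': array([-0.04057764, -0.20703387,  0.11296781,  0.03655043, -0.09287247,
        0.16109101]), 'joint_torque': array([-1.04490889e-03, -5.83276641e+01,  2.93291420e+01,  7.00119674e+00,
        8.77885264e-03, -1.05330878e-04]), 'tcp_pos': array([0.21082797, 0.64087014, 0.24484966]), 'eef_rot': array([ 1.79926010e+02, -7.33597102e-03, -1.82118283e+01]), 'contact_force': array([ 0.04037185, -0.3358677 ,  0.22758286]), 'moment': array([ 0.03460966,  0.03059559, -0.01469116]), 'gripper_force': 0.0, 'gripper_width': 0.08786725779206868} 0.019
```

View pics/top0.png

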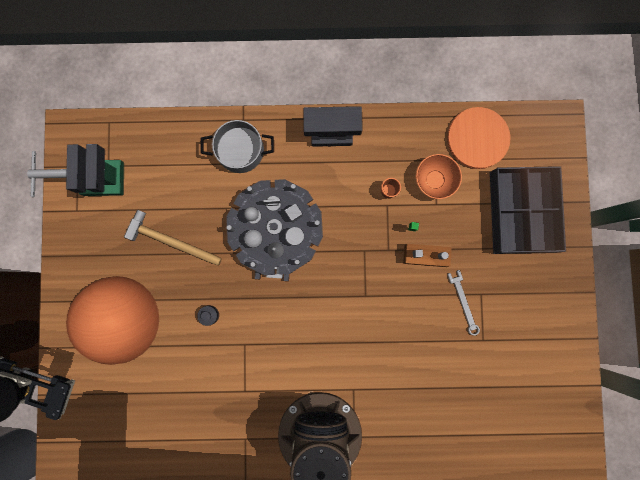

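View pics/scene0.png

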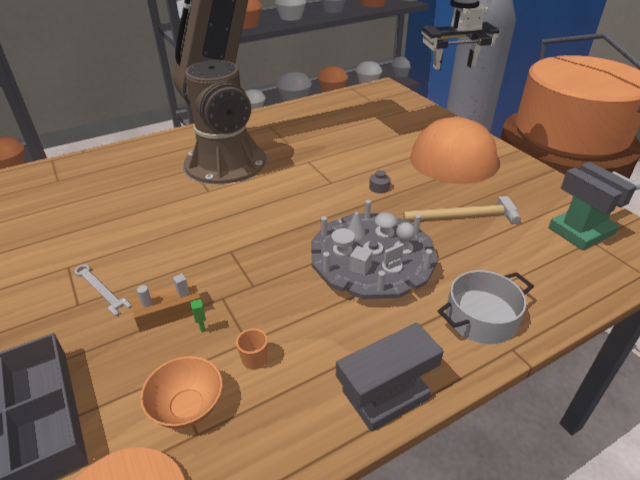

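The overview shows the turret centred near top-view (274,227). The rack is at (428,256) with a square head at (419,254) and a round one at (445,256). The green look-alike is at (413,226). Pin candidates are therefore the square grey head (419,254), the round punch (445,256) and the green piece (413,226). I choose (419,254) and will check it in a close crop.

Run:
```python
from h import *
im=cv2.imread('pics/top0.png')
a=cv2.resize(im[172:284,218:330],None,fx=5,fy=5,interpolation=cv2.INTER_CUBIC)
b=cv2.resize(im[215:275,395:460],None,fx=3.6,fy=3.6,interpolation=cv2.INTER_CUBIC)
o=np.zeros((560,800,3),np.uint8); o[:560,:560]=a; o[:b.shape[0],565:565+b.shape[1]]=b[:,:235]
s=cv2.imread('pics/scene0.png'); c=cv2.resize(s[260:335,125:215],None,fx=2.6,fy=2.6,interpolation=cv2.INTER_CUBIC)
o[300:300+c.shape[0],565:565+c.shape[1]]=c
cv2.imwrite('pics/crop1.png',o)
ci=r.camera_info('top')
print(ray(ci,300,200)[0])
for n,u,v,z in [('hub',274,227,.05),('sq',419,254,.082),('rd',445,256,.082),('rackL',405,254,.042),('bracket',275,276,.03),('hammerend',218,262,.02),('weight',207,315,.05),('cup',390,187,.05)]: print(n,onz(ci,u,v,z).round(4))
```

```text
[4.32819068e-01 5.01550861e-04 1.37363565e+00]
hub [0.5828 0.1174 0.05  ]
sq [ 0.4979 -0.279   0.082 ]
rd [ 0.4911 -0.3495  0.082 ]
rackL [ 0.5006 -0.2484  0.042 ]
bracket [0.4459 0.118  0.03  ]
hammerend [0.4889 0.2809 0.02  ]
weight [0.3417 0.3056 0.05  ]
cup [ 0.69   -0.2109  0.05  ]
```

View pics/crop1.png

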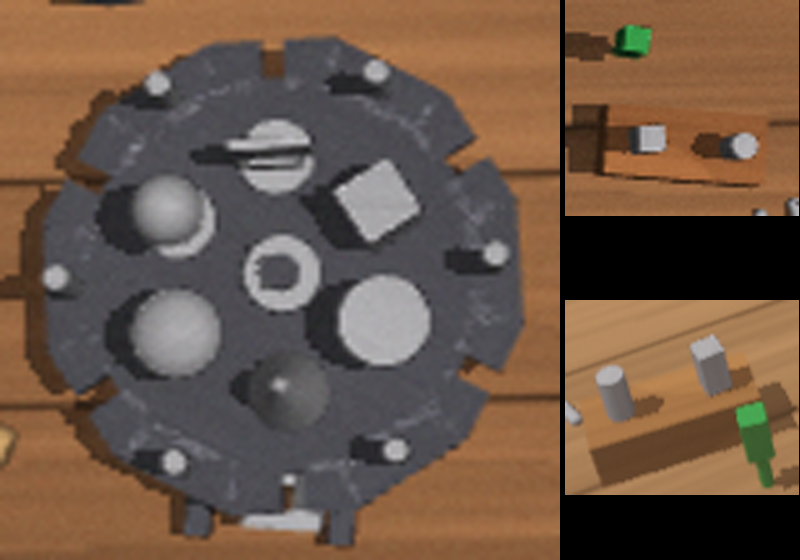

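The crop confirms it: the grey square head in the rack's left hole is the pin, the round one is the punch, and the green one stands free. The ball's notch is up-left (~61°), and the bracket shows at the bottom (crop 282,520). I'll measure the pegs next.

Run:
```python
from h import *
from scipy.optimize import least_squares
im=cv2.imread('pics/top0.png'); g=im.min(2).astype(float); ci=r.camera_info('top')
P=[]
for u,v in [(249.4,188.8),(293.2,186.2),(317.2,222.6),(297.2,262),(252.8,264.4),(229,227.6)]:
    x,y=int(round(u)),int(round(v)); w=np.clip(g[y-3:y+4,x-3:x+4]-110,0,None); Y,X=np.mgrid[y-3:y+4,x-3:x+4]
    uu,vv=(w*X).sum()/w.sum(),(w*Y).sum()/w.sum(); P.append(onz(ci,uu,vv,.089)[:2])
P=np.array(P); 
# pegs listed clockwise from ~31deg
f=lambda p:(np.c_[p[0]+p[3]*np.cos(p[2]-np.arange(6)*np.pi/3),p[1]+p[3]*np.sin(p[2]-np.arange(6)*np.pi/3)]-P).ravel()
s=least_squares(f,[.583,.117,.54,.12]); print('axis,ang,r',s.x[:2].round(4),np.degrees(s.x[2]).round(2),s.x[3].round(4),'res',abs(s.fun).max().round(4))
c=s.x[:2]
T=lambda a,b:(218+a/5-.4,172+b/5-.4)
for n,(a,b),z in [('ballnotch',(90,170),.044),('brL',(243,520),.03),('brR',(320,520),.03),('dkL',(198,520),.03),('dkR',(340,525),.03),('frontnotch',(290,490),.044),('brDot',(288,480),.03)]:
    p=onz(ci,*T(a,b),z)[:2]; d=p-c; print(n,p.round(4),np.hypot(*d).round(4),np.degrees(np.arctan2(d[1],d[0])).round(1))
# square head
for (x0,x1,y0,y1) in [(411,428,246,262),(436,454,247,265)]:
    m=((g>100)&(np.ptp(im.astype(int),axis=2)<30)).astype(np.uint8); k=np.zeros_like(m); k[y0:y1,x0:x1]=m[y0:y1,x0:x1]
    ct=max(cv2.findContours(k,0,2)[0],key=cv2.contourArea); re=cv2.minAreaRect(ct); print(re,onz(ci,*re[0],.082).round(4))
```

```text
axis,ang,r [0.585  0.1175] 32.04 0.1199 res 0.0003
ballnotch [0.6463 0.2258] 0.1245 60.5
brL [0.4475 0.1429] 0.1398 169.5
brR [0.4467 0.0994] 0.1394 -172.5
dkL [0.448  0.1683] 0.1461 159.7
dkR [0.4437 0.0881] 0.1443 -168.3
frontnotch [0.4636 0.1149] 0.1214 -178.8
brDot [0.4696 0.1172] 0.1154 -179.9
((419.0, 253.0), (6.0, 6.0), 90.0) [ 0.5006 -0.2791  0.082 ]
((444.0, 255.0), (6.0, 6.0), 90.0) [ 0.4939 -0.3469  0.082 ]
```

>>> jog_arm([
  [[-0.4, 3.1, -3.36, 0, -0.1], [-0.4, 3.1, -3.36, 0, -0.1], [-0.4, 3.1, -3.36, 0, -0.1], [-0.4, 3.1, -3.36, 0, -0.1], [-0.4, 3.1, -3.36, 0, -0.1], [-0.4, 3.1, -3.36, 0, -0.1], [-0.4, 3.1, -3.36, 0, -0.1], [-0.4, 3.1, -3.36, 0, -0.1]],
])

```text
time_s: 1.15
tcp_pos: [0.4597, 0.3711, 0.2455]
eef_rot: [180.0, -0.0, -64.2]
contact_force: [2.1, 1.0, -0.1]
gripper_width: 0.0262
gripper_force: 0.0
```

>>> jog_arm([
  [[-0.4, 3.1, -3.36, 0, -0.1], [-0.4, 3.1, -3.36, 0, -0.1], [-0.4, 3.1, -3.36, 0, -0.1], [-0.4, 3.0, -3.36, 0, -0.1], [-0.4, 0, 0, 0, 0], [-0.4, 0, 0, 0, 0]],
])

```text
time_s: 1.9
tcp_pos: [0.5818, 0.2378, 0.2452]
eef_rot: [180.0, -0.0, -87.0]
contact_force: [-0.2, 0.0, -0.7]
gripper_width: 0.0263
gripper_force: 0.0
```

>>> jog_arm([
  [[-0.4, -0.1, 0, -4, -0.02], [-0.4, 0, 0, -4, 0], [-0.4, 0, 0, -3, 0], [-0.4, 0, 0, -1.5, 0], [-0.4, 0, 0, -0.8, 0], [-0.4, 0, 0, -0.8, 0], [-0.4, 0, 0, -0.8, 0], [-0.4, 0, 0, 0, 0]],
])

```text
time_s: 2.9
tcp_pos: [0.5808, 0.2378, 0.0963]
eef_rot: [180.0, -0.0, -88.1]
contact_force: [0.4, -0.2, -0.4]
gripper_width: 0.0266
gripper_force: 0.0
```

Run:
```python
from h import *
s=r.get_state(); print(s['tcp_pos'],s['contact_force'])
cv2.imwrite('pics/w1.png',r.capture('wrist'))
```

```text
[0.5807645  0.23781244 0.09626943] [ 0.35647749 -0.18848691 -0.36124812]
```

View pics/w1.png

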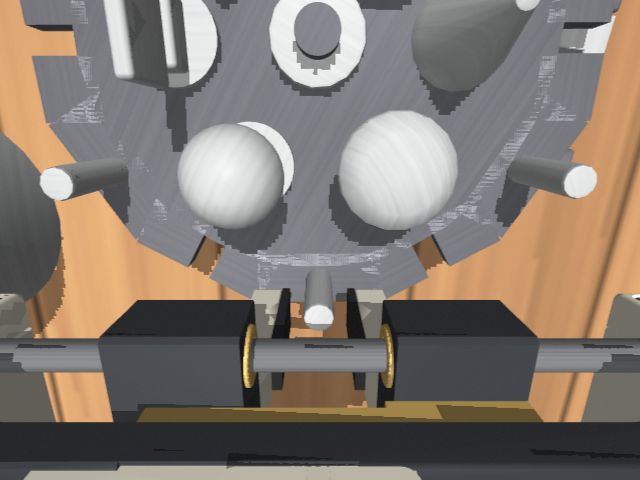

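The wrist view shows the peg at (318,315), centred between the fingers with room on both sides. I'll work out the arc rows.

```bash
cat > arc.py <<'E'
import numpy as np
C=np.array([.585,.1175])
def arc(p0,yaw0,phis,claw,R=.12):
    p=np.array(p0)*100; y=np.radians(yaw0); out=[]
    for f in phis:
        a=np.radians(f); t=(C+R*np.array([np.cos(a),np.sin(a)]))*100
        d=np.round(t-p,2); ty=a-np.pi; dy=round((ty-y+np.pi)%(2*np.pi)-np.pi,3); p=p+d; y+=dy
        out.append([claw,float(d[0]),float(d[1]),0,float(dy)])
    for i in range(0,len(out),8): print(out[i:i+8])
E
python3 - <<'E'
from arc import *
ph=list(np.arange(93.5,99.6,1.5))+list(np.arange(102.5,204,3))
print(ph[-1],len(ph)); arc([.5808,.2378],-88.1,ph,-.4)
E
```

```text
201.5 39
[[-0.4, -0.31, -0.05, 0, 0.028], [-0.4, -0.32, -0.03, 0, 0.026], [-0.4, -0.31, -0.03, 0, 0.026], [-0.4, -0.31, -0.04, 0, 0.026], [-0.4, -0.31, -0.04, 0, 0.027], [-0.4, -0.62, -0.12, 0, 0.052], [-0.4, -0.61, -0.16, 0, 0.052], [-0.4, -0.6, -0.18, 0, 0.053]]
[[-0.4, -0.59, -0.21, 0, 0.052], [-0.4, -0.58, -0.25, 0, 0.052], [-0.4, -0.56, -0.28, 0, 0.053], [-0.4, -0.55, -0.3, 0, 0.052], [-0.4, -0.53, -0.33, 0, 0.053], [-0.4, -0.52, -0.36, 0, 0.052], [-0.4, -0.49, -0.39, 0, 0.052], [-0.4, -0.48, -0.41, 0, 0.053]]
[[-0.4, -0.45, -0.44, 0, 0.052], [-0.4, -0.43, -0.46, 0, 0.052], [-0.4, -0.4, -0.48, 0, 0.053], [-0.4, -0.38, -0.5, 0, 0.052], [-0.4, -0.35, -0.52, 0, 0.052], [-0.4, -0.32, -0.54, 0, 0.053], [-0.4, -0.3, -0.56, 0, 0.052], [-0.4, -0.26, -0.57, 0, 0.052]]
[[-0.4, -0.24, -0.58, 0, 0.053], [-0.4, -0.2, -0.59, 0, 0.052], [-0.4, -0.18, -0.61, 0, 0.053], [-0.4, -0.14, -0.61, 0, 0.052], [-0.4, -0.11, -0.62, 0, 0.052], [-0.4, -0.07, -0.62, 0, 0.053], [-0.4, -0.05, -0.63, 0, 0.052], [-0.4, -0.01, -0.62, 0, 0.052]]
[[-0.4, 0.02, -0.63, 0, 0.053], [-0.4, 0.06, -0.63, 0, 0.052], [-0.4, 0.08, -0.62, 0, 0.052], [-0.4, 0.12, -0.62, 0, 0.053], [-0.4, 0.16, -0.61, 0, 0.052], [-0.4, 0.18, -0.6, 0, 0.053], [-0.4, 0.21, -0.59, 0, 0.052]]
```

>>> jog_arm([
  [[-0.4, 0, 0, -0.7, 0], [-0.4, 0, 0, -0.7, 0], [-0.4, 0, 0, 0, 0]],
])

```text
time_s: 3.32
tcp_pos: [0.5805, 0.2377, 0.0817]
eef_rot: [179.9, -0.0, -88.1]
contact_force: [0.1, 0.4, -0.1]
gripper_width: 0.0264
gripper_force: 0.0
```

>>> jog_arm([
  [[-0.4, -0.31, -0.05, 0, 0.028], [-0.4, -0.32, -0.03, 0, 0.026], [-0.4, -0.31, -0.03, 0, 0.026], [-0.4, -0.31, -0.04, 0, 0.026], [-0.4, -0.31, -0.04, 0, 0.027], [-0.4, -0.62, -0.12, 0, 0.052], [-0.4, -0.61, -0.16, 0, 0.052], [-0.4, -0.6, -0.18, 0, 0.053]],
])

```text
time_s: 4.32
tcp_pos: [0.5472, 0.2317, 0.0829]
eef_rot: [-179.9, 0.0, -71.3]
contact_force: [4.9, -1.1, -1.1]
gripper_width: 0.0266
gripper_force: 2.2
```

>>> jog_arm([
  [[-0.4, -0.59, -0.21, 0, 0.052], [-0.4, -0.58, -0.25, 0, 0.052], [-0.4, -0.56, -0.28, 0, 0.053], [-0.4, -0.55, -0.3, 0, 0.052], [-0.4, -0.53, -0.33, 0, 0.053], [-0.4, -0.52, -0.36, 0, 0.052], [-0.4, -0.49, -0.39, 0, 0.052], [-0.4, -0.48, -0.41, 0, 0.053]],
])

```text
time_s: 5.32
tcp_pos: [0.5044, 0.2068, 0.083]
eef_rot: [-179.9, -0.0, -47.3]
contact_force: [5.0, 1.2, -1.9]
gripper_width: 0.0264
gripper_force: 2.2
```

>>> jog_arm([
  [[-0.4, -0.45, -0.44, 0, 0.052], [-0.4, -0.43, -0.46, 0, 0.052], [-0.4, -0.4, -0.48, 0, 0.053], [-0.4, -0.38, -0.5, 0, 0.052], [-0.4, -0.35, -0.52, 0, 0.052], [-0.4, -0.32, -0.54, 0, 0.053], [-0.4, -0.3, -0.56, 0, 0.052], [-0.4, -0.26, -0.57, 0, 0.052]],
])

```text
time_s: 6.32
tcp_pos: [0.4753, 0.1665, 0.0829]
eef_rot: [-179.9, -0.0, -23.4]
contact_force: [2.4, 4.2, -1.3]
gripper_width: 0.0262
gripper_force: 2.3
```

>>> jog_arm([
  [[-0.4, -0.24, -0.58, 0, 0.053], [-0.4, -0.2, -0.59, 0, 0.052], [-0.4, -0.18, -0.61, 0, 0.053], [-0.4, -0.14, -0.61, 0, 0.052], [-0.4, -0.11, -0.62, 0, 0.052], [-0.4, -0.07, -0.62, 0, 0.053], [-0.4, -0.05, -0.63, 0, 0.052], [-0.4, -0.01, -0.62, 0, 0.052]],
])

```text
time_s: 7.32
tcp_pos: [0.465, 0.1176, 0.0829]
eef_rot: [-179.9, -0.0, 0.6]
contact_force: [-0.9, 4.3, 0.9]
gripper_width: 0.0269
gripper_force: 2.4
```

>>> jog_arm([
  [[-0.4, 0.02, -0.63, 0, 0.053], [-0.4, 0.06, -0.63, 0, 0.052], [-0.4, 0.08, -0.62, 0, 0.052], [-0.4, 0.12, -0.62, 0, 0.053], [-0.4, 0.16, -0.61, 0, 0.052], [-0.4, 0.18, -0.6, 0, 0.053], [-0.4, 0.21, -0.59, 0, 0.052], [-0.4, 0, 0, 0, 0]],
])

```text
time_s: 8.32
tcp_pos: [0.4727, 0.0735, 0.0826]
eef_rot: [-180.0, 0.1, 21.5]
contact_force: [-0.2, 0.3, 0.6]
gripper_width: 0.0266
gripper_force: 0.0
```

Run:
```python
from h import *
s=r.get_state(); print(s['tcp_pos'],s['eef_rot'],s['contact_force'])
a=r.capture('top'); cv2.imwrite('pics/top2.png',a); cv2.imwrite('pics/w2.png',r.capture('wrist'))
```

```text
[0.47270811 0.07346675 0.08256959] [-1.79985344e+02  5.14286246e-02  2.14888708e+01] [-0.22297453  0.3251824   0.64666326]
```

View pics/w2.png

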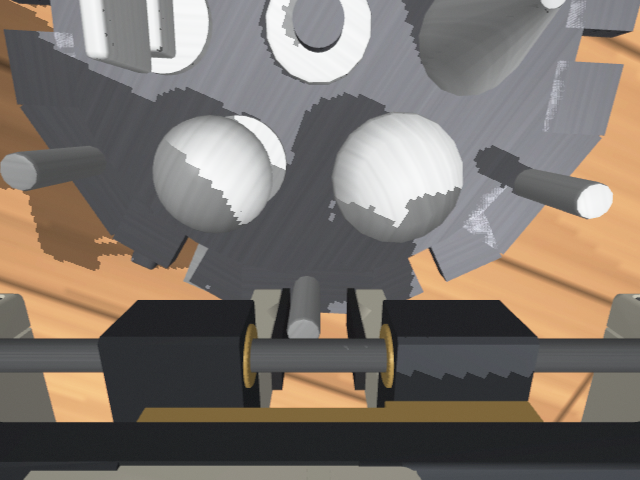

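The peg (303,329) is against the trailing finger and the light bracket shows through the ball's notch near (195,250). I'll compute the turret's angle from the three visible peg tops.

Run:
```python
from h import *
ci=r.camera_info('wrist'); C=np.array([.585,.1175])
for u,v in [(303,330),(597,200),(20,172)]:
    p=onz(ci,u,v,.089)[:2]; d=p-C; print(p.round(4),np.hypot(*d).round(4),np.degrees(np.arctan2(d[1],d[0]))%360)
```

```text
[0.472  0.0797] 0.1192 198.46991340452766
[ 0.5612 -0.0009] 0.1207 258.62600839779134
[0.4948 0.196 ] 0.1196 138.95427471589866
```

Run:
```python
from arc import *
arc([.4727,.0735],21.5,[203.5,205.5,207.5,209.5,210.5,210.5,209,207.5],-.4)
```

```text
[[-0.4, 0.23, -0.38, 0, 0.035], [-0.4, 0.17, -0.39, 0, 0.035], [-0.4, 0.19, -0.37, 0, 0.035], [-0.4, 0.2, -0.37, 0, 0.035], [-0.4, 0.1, -0.18, 0, 0.017], [-0.4, 0.0, -0.0, 0, 0.0], [-0.4, -0.16, 0.27, 0, -0.026], [-0.4, -0.14, 0.28, 0, -0.026]]
```

>>> jog_arm([
  [[-0.4, 0.23, -0.38, 0, 0.035], [-0.4, 0.17, -0.39, 0, 0.035], [-0.4, 0.19, -0.37, 0, 0.035], [-0.4, 0.2, -0.37, 0, 0.035], [-0.4, 0.1, -0.18, 0, 0.017], [-0.4, 0.0, 0.0, 0, 0.0], [-0.4, -0.16, 0.27, 0, -0.026], [-0.4, -0.14, 0.28, 0, -0.026]],
])

```text
time_s: 9.43
tcp_pos: [0.4795, 0.0625, 0.0826]
eef_rot: [180.0, -0.0, 27.4]
contact_force: [0.7, -0.7, -0.0]
gripper_width: 0.0263
gripper_force: 0.0
```

>>> jog_arm([
  [[-0.4, 0, 0, 2, 0], [-0.4, 0, 0, 4, 0], [-0.4, -1.2, 1.5, 3, -0.12], [-0.4, -1.2, 1.5, 1, -0.12], [-0.4, -1.2, 1.5, 0, -0.12], [-0.4, -1.2, 1, 0, -0.12], [-0.4, 0, 0, 0, 0], [-0.4, 0, 0, 0, 0]],
])

```text
time_s: 10.42
tcp_pos: [0.4316, 0.1173, 0.1827]
eef_rot: [-180.0, -0.0, 0.1]
contact_force: [0.4, -0.2, 0.1]
gripper_width: 0.0261
gripper_force: 0.0
```

Run:
```python
from h import *
import json
s=r.get_state(); print(s['tcp_pos'],s['eef_rot'],s['contact_force'])
ci=r.camera_info('wrist'); np.save('ci3.npy',ci,allow_pickle=True)
cv2.imwrite('pics/w3.png',r.capture('wrist')); print(ray(ci,1,1)[0])
for n,p in [('frontmark',[.46,.1175,.044])]: print(proj(ci,p))
```

```text
[0.43162994 0.11734772 0.18271097] [-1.79995996e+02 -2.67354875e-02  1.30679236e-01] [ 0.3877058  -0.24695322  0.08243463]
[0.51249264 0.11705101 0.32231951]
(np.float64(317.58100128707844), np.float64(198.47788427859354))
```

View pics/w3.png

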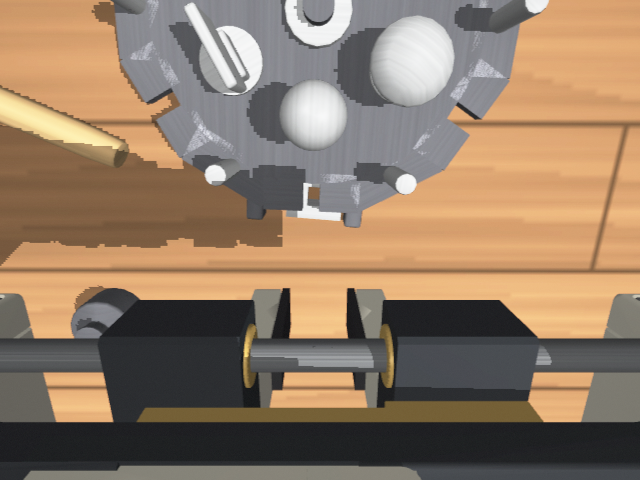

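The view shows the ball's notch at about (313,195) over the bracket (288–345, 215), and a hole in shadow is visible through it. I'll zoom in.

Run:
```python
from h import *
im=cv2.imread('pics/w3.png')
cv2.imwrite('pics/crop3.png',cv2.resize(im[165:230,270:370],None,fx=8,fy=8,interpolation=cv2.INTER_NEAREST))
```

```text
(no output)
```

View pics/crop3.png

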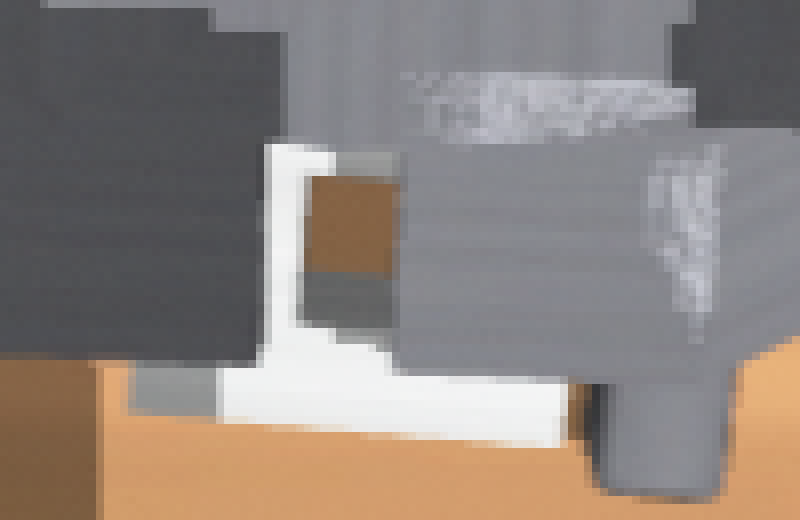

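Run:
```python
from h import *
ci=np.load('ci3.npy',allow_pickle=True).item(); C=np.array([.585,.1175])
T=lambda a,b:(270+a/8-.5,165+b/8-.5)
for n,q,z in [('nL',(262,250),.044),('nR',(398,250),.044),('nRf',(398,370),.044),('nLf',(262,360),.044),('inner',(330,148),.044),('hL',(302,250),.03),('hback',(350,178),.03),('hfront',(345,335),.03),('bL',(130,412),.03),('bR',(565,447),.03)]:
    p=onz(ci,*T(*q),z)[:2]; d=p-C; print(n,p.round(4),np.hypot(*d).round(4),np.degrees(np.arctan2(d[1],d[0]))%360)
for u,v in [(215,175),(405,184),(535,4)]:
    p=onz(ci,u,v,.089)[:2]; d=p-C; print(p.round(4),np.hypot(*d).round(4),np.degrees(np.arctan2(d[1],d[0]))%360)
```

```text
nL [0.4621 0.1291] 0.1235 174.59252865837905
nR [0.4621 0.1162] 0.1229 180.58909073899514
nRf [0.4505 0.1162] 0.1345 180.5514089216555
nLf [0.4514 0.1293] 0.1341 174.97064569969652
inner [0.4717 0.1226] 0.1134 177.39889543961485
hL [0.4595 0.1258] 0.1257 176.2335068577666
hback [0.4667 0.121 ] 0.1183 178.32359529304952
hfront [0.4509 0.1215] 0.1341 178.29156271320107
bL [0.443  0.1433] 0.1444 169.70447775504906
bR [0.4394 0.0992] 0.1468 187.17783604287422
[0.4832 0.1816] 0.1203 147.79022976718844
[0.4778 0.0624] 0.1205 207.21766019827234
[ 0.5767 -0.002 ] 0.1197 266.04337897367026
```

Hole centre comes out at (.4595,.120), with the bracket 8 mm off, and the notch centre at (.460,.1228). The base yaw is about -4.7°. Only about 2.7 mm is left to ease with the pin. Next is a look over the pin.

>>> jog_arm([
  [[-0.2, 0.3, -4.7, 0, 0], [-0.2, 0.3, -5, 0, 0], [-0.2, 0.4, -5, 0, 0], [-0.2, 0.4, -5, 0, 0], [-0.2, 0.4, -5, 0, 0], [-0.2, 0.4, -5, 0, 0], [-0.2, 0.4, -5, 0, 0], [-0.2, 0.2, -5, 0, 0]],
])

```text
time_s: 11.48
tcp_pos: [0.4593, -0.2822, 0.1823]
eef_rot: [180.0, 0.0, 0.0]
contact_force: [0.6, 1.0, -0.9]
gripper_width: 0.0352
gripper_force: 0.0
```

>>> jog_arm([
  [[-0.2, 0, 0, 0, -0.08], [-0.2, 0, 0, 0, 0]],
])

```text
time_s: 11.72
tcp_pos: [0.4589, -0.2809, 0.182]
eef_rot: [-180.0, 0.1, -4.6]
contact_force: [-0.3, 0.5, -0.0]
gripper_width: 0.0349
gripper_force: 0.0
```

Run:
```python
from h import *
s=r.get_state(); print(s['tcp_pos'],s['eef_rot'],s['contact_force'])
ci=r.camera_info('wrist'); np.save('ci4.npy',ci,allow_pickle=True)
cv2.imwrite('pics/w4.png',r.capture('wrist')); print(proj(ci,[.5,-.279,.082]))
```

```text
[ 0.45887859 -0.28085752  0.18195529] [-1.79994928e+02  6.31317866e-02 -4.63501359e+00] [-0.33951264  0.51079518 -0.03771392]
(np.float64(309.57737956537954), np.float64(190.510059821573))
```

View pics/w4.png

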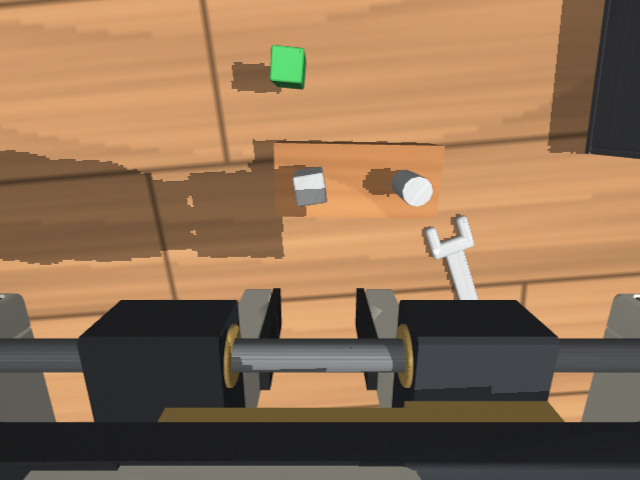

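The square pin head is at about (310,187) (half in the gripper's shadow), the punch at (417,190) and the green one at (288,66). I'll measure the head's outline.

Run:
```python
from h import *
im=cv2.imread('pics/w4.png'); ci=np.load('ci4.npy',allow_pickle=True).item()
m=((np.ptp(im.astype(int),axis=2)<25)).astype(np.uint8); k=np.zeros_like(m); k[155:220,280:345]=m[155:220,280:345]
ct=max(cv2.findContours(k,0,2)[0],key=cv2.contourArea); print(cv2.boundingRect(ct),cv2.contourArea(ct))
ap=cv2.approxPolyDP(ct,2.5,True)[:,0]
for p in ap: print(p,onz(ci,*p,.082).round(4)[:2])
b=np.array(cv2.boxPoints(cv2.minAreaRect(ct)));print(b.round(1).tolist(),[onz(ci,*p,.082).round(4)[:2].tolist() for p in b], onz(ci,*b.mean(0),.082))
print(ray(ci,1,1)[0])
cv2.imwrite('pics/crop4.png',cv2.resize(im[155:220,280:345],None,fx=8,fy=8,interpolation=cv2.INTER_NEAREST))
```

```text
(293, 167, 33, 39) 1001.5
[320 167] [ 0.5145 -0.287 ]
[296 171] [ 0.5132 -0.2714]
[293 183] [ 0.5057 -0.2688]
[298 205] [ 0.4911 -0.2706]
[325 201] [ 0.4923 -0.2885]
[[291.0, 171.0], [321.20001220703125, 166.0], [327.1000061035156, 201.5], [296.8999938964844, 206.5]] [[0.5135, -0.2683], [0.515, -0.2877], [0.4919, -0.2898], [0.4901, -0.2698]] [ 0.50279413 -0.27889809  0.082     ]
[ 0.53971874 -0.28792497  0.32146687]
```

View pics/crop4.png

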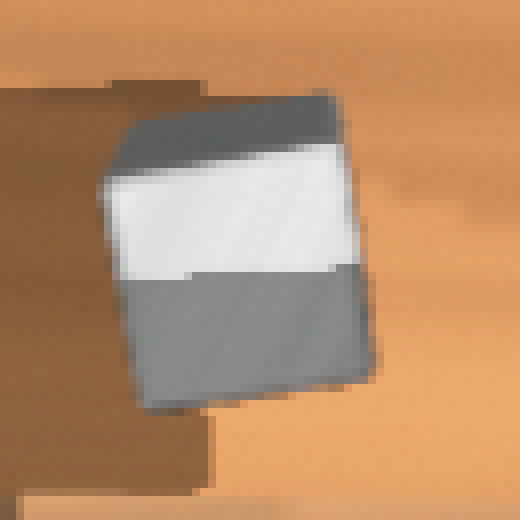

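The crop shows the top face with corners (105,180), (340,143), (372,375) and (146,410); the dark strip above it is the far side.

Run:
```python
from h import *
ci=np.load('ci4.npy',allow_pickle=True).item()
P=np.array([onz(ci,280+a/8-.5,155+b/8-.5,.082)[:2] for a,b in [(105,180),(340,143),(372,375),(146,410)]])
print(P.round(4),P.mean(0)); e=[P[(i+1)%4]-P[i] for i in range(4)]
print([ (np.hypot(*d).round(4),np.degrees(np.arctan2(d[1],d[0])).round(1)) for d in e])
```

```text
[[ 0.5096 -0.2689]
 [ 0.511  -0.288 ]
 [ 0.492  -0.2891]
 [ 0.4906 -0.2703]] [ 0.50078577 -0.27908028]
[(np.float64(0.0191), np.float64(-85.8)), (np.float64(0.019), np.float64(-176.5)), (np.float64(0.0188), np.float64(94.3)), (np.float64(0.019), np.float64(4.4))]
```

>>> jog_arm([
  [[-0.2, 2.1, 0.1, -2, 0.08], [-0.2, 2.1, 0.1, -2, 0.074], [-0.2, 0, 0, -2, 0], [-0.2, 0, 0, -2, 0], [-0.2, 0, 0, -1.5, 0], [-0.2, 0, 0, -1.0, 0], [-0.2, 0, 0, -0.7, 0], [-0.2, 0, 0, 0, 0]],
])

```text
time_s: 12.78
tcp_pos: [0.5013, -0.2777, 0.0704]
eef_rot: [-180.0, 0.0, 4.3]
contact_force: [-0.3, -0.1, 0.3]
gripper_width: 0.0353
gripper_force: 0.0
```

>>> jog_arm([
  [[-0.2, 0, -0.14, 0, 0], [-0.5, 0, 0, 0, 0], [-1, 0, 0, 0, 0], [-1, 0, 0, 0, 0], [-1, 0, 0, 0, 0], [-1, 0, 0, 0, 0]],
], force=30)

```text
time_s: 13.52
tcp_pos: [0.5015, -0.2792, 0.0708]
eef_rot: [180.0, -0.0, 4.3]
contact_force: [-1.1, -0.2, 3.9]
gripper_width: 0.0201
gripper_force: 30.0
```

>>> jog_arm([
  [[-1, 0, 0, 0.5, 0], [-1, 0, 0, 1, 0], [-1, 0, 0, 2, 0], [-1, 0, 0, 2.5, 0], [-1, 0, 0, 2.5, 0], [-1, 0, 0, 2.5, 0], [-1, 0, 0, 0, 0]],
])

```text
time_s: 14.4
tcp_pos: [0.5025, -0.2794, 0.1833]
eef_rot: [179.9, -0.2, 4.3]
contact_force: [0.8, -0.2, -1.0]
gripper_width: 0.0196
gripper_force: 30.0
```

Run:
```python
from h import *
s=r.get_state(); print(s['tcp_pos'],s['contact_force'],s['gripper_width'])
cv2.imwrite('pics/t5.png',r.capture('top')); a=r.capture('wrist'); s2=r.capture('scene')
o=np.hstack([cv2.resize(a[230:430,200:440],(480,400)),cv2.resize(s2[200:360,60:188],(320,400))]); cv2.imwrite('pics/c5.png',o)
```

```text
[ 0.50253502 -0.27943532  0.18327076] [ 0.79768282 -0.24200014 -1.03684774] 0.019594906555141765
```

View pics/c5.png

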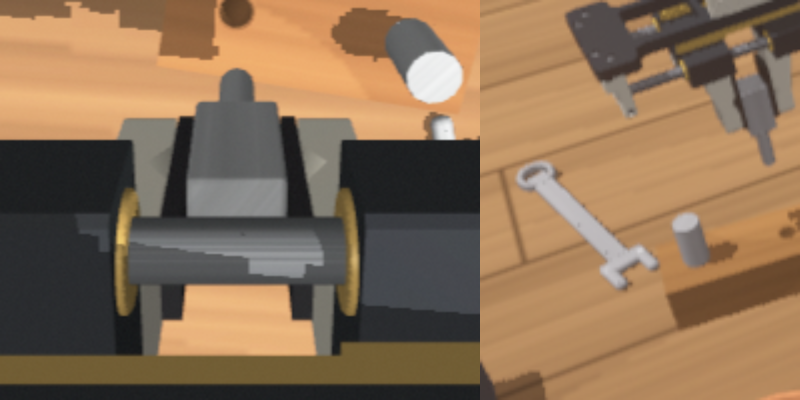

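The pin is held upright between the pads, and its rack hole (crop 237,12) is empty. I'll carry it above the notch.

>>> jog_arm([
  [[-1, -0.5, 3, 0, -0.014], [-1, -0.5, 5, 0, -0.014], [-1, -0.6, 5.5, 0, -0.014], [-1, -0.6, 5.5, 0, -0.014], [-1, -0.6, 5.5, 0, -0.014], [-1, -0.6, 5.5, 0, -0.014], [-1, -0.5, 5, 0, -0.014], [-1, -0.3, 3.5, 0, -0.014]],
])

```text
time_s: 15.55
tcp_pos: [0.4584, 0.1076, 0.1799]
eef_rot: [180.0, 0.1, -2.1]
contact_force: [-0.2, 0.1, 0.2]
gripper_width: 0.0198
gripper_force: 30.0
```

>>> jog_arm([
  [[-1, 0, 1.7, 0, 0], [-1, 0, 0, -2, 0], [-1, 0, 0, -2, 0], [-1, 0, 0, 0, 0]],
])

```text
time_s: 16.05
tcp_pos: [0.4583, 0.1216, 0.1389]
eef_rot: [179.9, 0.2, -2.2]
contact_force: [-1.0, -1.2, -0.3]
gripper_width: 0.0198
gripper_force: 30.0
```

Run:
```python
from h import *
s=r.get_state(); print(s['tcp_pos'],s['eef_rot'],s['contact_force'],s['gripper_width'])
ci=r.camera_info('wrist'); np.save('ci6.npy',ci,allow_pickle=True)
a=r.capture('wrist'); cv2.imwrite('pics/w6.png',a)
cv2.imwrite('pics/c6.png',cv2.resize(a[170:320,220:420],None,fx=4,fy=4,interpolation=cv2.INTER_NEAREST))
```

```text
[0.45826509 0.12164909 0.13891674] [179.85115472   0.19532372  -2.19591798] [-0.96231813 -1.15767051 -0.25421229] 0.019770474894805018
```

View pics/c6.png

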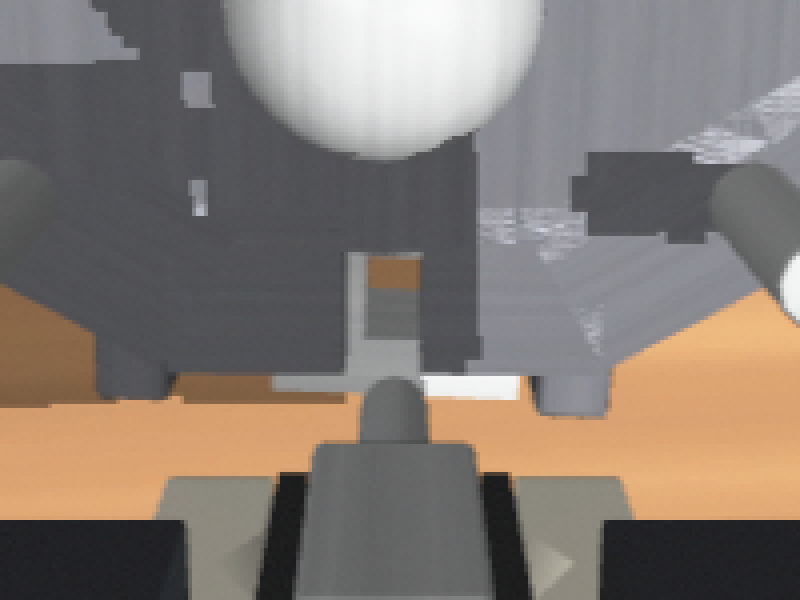

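Run:
```python
from h import *
ci=np.load('ci6.npy',allow_pickle=True).item()
T=lambda a,b:(220+a/4-.5,170+b/4-.5)
for n,q,z in [('footfar',(394,377),.0741),('shL',(360,415),.079),('shR',(428,415),.079),('nL',(346,310),.044),('nR',(421,310),.044),('inner',(384,252),.044),('hL',(368,310),.03),('hback',(395,257),.03),('hfront',(390,340),.03)]:
    print(n,onz(ci,*T(*q),z).round(4)[:2])
```

```text
footfar [0.4614 0.1211]
shL [0.4576 0.1262]
shR [0.4572 0.1163]
nL [0.4621 0.129 ]
nR [0.4616 0.1165]
inner [0.4719 0.1222]
hL [0.4573 0.1257]
hback [0.4669 0.1206]
hfront [0.4515 0.1221]
```

>>> jog_arm([
  [[-1, 0.2, 0.13, -0.8, 0], [-1, 0, 0, -0.8, 0], [-1, 0, 0, -0.6, 0], [-1, 0, 0, -0.2, 0], [-1, 0, 0, -0.2, 0], [-1, 0, 0, -0.2, 0], [-1, 0, 0, -0.2, 0], [-1, 0, 0, 0, 0]],
])

```text
time_s: 17.1
tcp_pos: [0.4613, 0.1241, 0.1105]
eef_rot: [180.0, 0.0, -2.2]
contact_force: [0.2, -0.7, -0.9]
gripper_width: 0.0196
gripper_force: 30.0
```

>>> jog_arm([
  [[-1, -0.05, -0.1, 0, 0], [-1, 0, 0, 0, 0], [-1, 0, 0, -0.2, 0], [-1, 0, 0, -0.2, 0], [-1, 0, 0, -0.2, 0], [-1, 0, 0, 0, 0]],
])

```text
time_s: 17.85
tcp_pos: [0.4607, 0.1231, 0.1043]
eef_rot: [180.0, 0.0, -2.2]
contact_force: [-0.3, -1.0, 0.2]
gripper_width: 0.0199
gripper_force: 30.0
```

>>> jog_arm([
  [[-1, 0, 0, -0.2, 0], [-1, 0, 0, -0.2, 0], [-1, 0, 0, -0.2, 0], [-1, 0, 0, 0, 0]],
])

```text
time_s: 18.35
tcp_pos: [0.4607, 0.1231, 0.0984]
eef_rot: [180.0, 0.0, -2.2]
contact_force: [0.1, 0.4, -1.5]
gripper_width: 0.0196
gripper_force: 30.0
```

>>> jog_arm([
  [[-1, 0, -0.07, 0, 0], [-1, 0, -0.07, 0, 0], [-1, 0, -0.07, 0, 0], [-1, 0, -0.07, 0, 0], [-1, 0, 0, 0, 0]],
])

```text
time_s: 18.98
tcp_pos: [0.461, 0.1209, 0.0987]
eef_rot: [-179.9, -0.0, -2.2]
contact_force: [-1.3, 5.1, 0.0]
gripper_width: 0.0197
gripper_force: 30.0
```

>>> jog_arm([
  [[-1, 0, -0.04, 0, 0], [-1, 0, 0, -0.15, 0], [-1, 0, 0, -0.15, 0], [-1, 0, 0, -0.15, 0], [-1, 0, 0, 0, 0]],
])

```text
time_s: 19.6
tcp_pos: [0.4612, 0.1202, 0.094]
eef_rot: [-180.0, -0.0, -2.2]
contact_force: [0.9, 5.3, -1.1]
gripper_width: 0.0197
gripper_force: 30.0
```

>>> jog_arm([
  [[-1, 0, 0, -0.15, 0], [-1, 0, 0, -0.1, 0], [-1, 0, 0, -0.1, 0], [-1, 0, 0, 0, 0]],
])

```text
time_s: 20.1
tcp_pos: [0.4607, 0.1199, 0.0904]
eef_rot: [180.0, 0.0, -2.2]
contact_force: [0.6, 5.3, -0.9]
gripper_width: 0.0196
gripper_force: 30.0
```

The foot is below the bracket top with no vertical force, so it is in the hole. I'll push on.

>>> jog_arm([
  [[-1, 0, 0.03, -0.2, 0], [-1, 0, 0, -0.2, 0], [-1, 0, 0, -0.2, 0], [-1, 0, 0, -0.2, 0], [-1, 0, 0, -0.2, 0], [-1, 0, 0, -0.2, 0], [-1, 0, 0, 0, 0]],
])

```text
time_s: 20.98
tcp_pos: [0.4606, 0.1201, 0.0782]
eef_rot: [180.0, 0.0, -2.2]
contact_force: [0.8, 1.9, -2.1]
gripper_width: 0.0198
gripper_force: 30.0
```

>>> jog_arm([
  [[-1, 0, 0, -0.15, 0], [-1, 0, 0, -0.15, 0], [-1, 0, 0, -0.1, 0], [-1, 0, 0, -0.08, 0], [-1, 0, 0, 0, 0]],
])

```text
time_s: 21.6
tcp_pos: [0.4607, 0.1201, 0.0736]
eef_rot: [180.0, 0.0, -2.2]
contact_force: [1.2, 1.2, -0.6]
gripper_width: 0.0197
gripper_force: 30.0
```

>>> jog_arm([
  [[-1, 0, 0, -0.05, 0], [-1, 0, 0, -0.05, 0], [-1, 0, 0, 0, 0]],
])

```text
time_s: 21.98
tcp_pos: [0.4607, 0.1202, 0.0728]
eef_rot: [180.0, 0.0, -2.2]
contact_force: [-0.3, 0.0, 1.8]
gripper_width: 0.0199
gripper_force: 30.0
```

>>> jog_arm([
  [[-1, 0, 0, -0.04, 0], [-1, 0, 0, 0, 0]],
])

```text
time_s: 22.22
tcp_pos: [0.4608, 0.1202, 0.0728]
eef_rot: [180.0, 0.0, -2.2]
contact_force: [-2.6, -0.9, 7.4]
gripper_width: 0.0195
gripper_force: 30.0
```

The pin is seated: 7 N upward with z stopped at the home height. Now I'll let go and rise.

>>> jog_arm([
  [[-1, 0, 0, 0.04, 0], [-0.7, 0, 0, 0, 0], [-0.3, 0, 0, 0, 0], [-0.2, 0, 0, 0, 0], [-0.2, 0, 0, 0, 0], [-0.2, 0, 0, 0.5, 0], [-0.2, 0, 0, 1.5, 0], [-0.2, 0, 0, 2, 0]],
])

```text
time_s: 23.22
tcp_pos: [0.4606, 0.1201, 0.1132]
eef_rot: [180.0, 0.0, -2.2]
contact_force: [1.2, 0.2, -0.1]
gripper_width: 0.0355
gripper_force: 0.0
```

>>> jog_arm([
  [[-0.2, 0, 0, 3, 0], [-0.2, -1, 0, 4, 0], [-0.2, -1, 0, 0, 0], [-0.2, -1, 0, 0, 0], [-0.2, 0, 0, 0, 0]],
])

```text
time_s: 23.85
tcp_pos: [0.4298, 0.1199, 0.1821]
eef_rot: [180.0, 0.1, -2.1]
contact_force: [0.2, -0.4, 0.8]
gripper_width: 0.0352
gripper_force: 0.0
```

Run:
```python
from h import *
s=r.get_state(); print(s['tcp_pos'],s['contact_force'],s['gripper_width'])
ci=r.camera_info('wrist'); a=r.capture('wrist'); cv2.imwrite('pics/w7.png',a); t=r.capture('scene')
o=np.hstack([cv2.resize(a[80:260,210:430],(440,360)),cv2.resize(t[190:310,300:420],(360,360))]); cv2.imwrite('pics/c7.png',o)
im=a[:, :]; print(proj(ci,[.4595,.12,.084]))
```

```text
[0.42975812 0.11990352 0.18211178] [ 0.24451961 -0.37167684  0.78107953] 0.03519349419338416
(np.float64(315.58580081685267), np.float64(207.83573725819187))
```

View pics/c7.png

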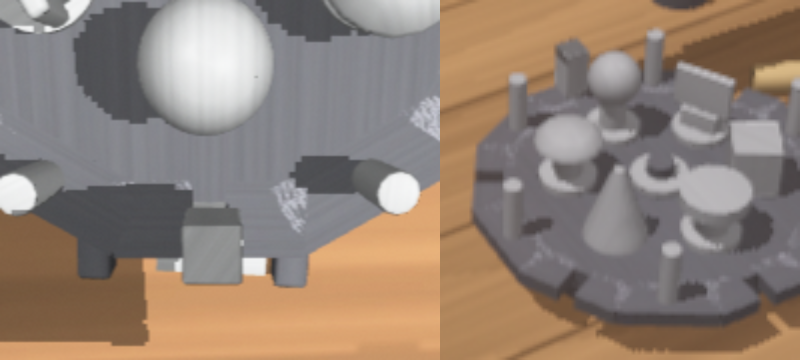

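The pin's head sits square and upright on the rim in front of the ball at crop (212,245), and the gripper is clear. I'll hand it in.

```bash
python3 -c "
from plant import r
print(r.close_job())"
```

```text
the job is handed in; nothing more can be done
None
```

The ball stake now faces the front and the index pin is fully home and upright through its notch, released with the gripper clear; contact forces read at each step stayed under 8 N, and the job was handed in at about 24 s of the 72 s limit.

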